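# Lever the die block up onto its prop

## Task

Lever up the ledge of the heavy die block by pressing down the grip of the pry bar that lies over the fulcrum block, until the sprung prop swings in beneath the ledge; then let go, so that the block stays propped up for cleaning underneath. Lift it with the bar only: keep the gripper off the block, and leave the spare bar on the bench where it lies.

Things in the scene. Friction and masses are not known exactly. Their poses are not given: they have to be found in the camera images.
- pry_bar: Flat steel bar, 205 x 22 x 10 mm, level over a fixed fulcrum block 110 mm from the origin, toe 20 mm under the block's ledge. Origin: centre of the top face of its black grip (80 x 28 x 14 mm), 51 mm above the bench: press here. x axis to the toe at +170 mm, z up. Takes 8 to 20 N; the prop swings in after about 17 to 24 mm down, the grip's end meets the bench at about 30 mm.
- die_block: Heavy (about 4 kg) aluminium block, 135 x 110 x 67 mm, on a fixed 6 mm plate that also carries the fulcrum block. Origin: middle of the lower front edge of its ledge, 50 mm above the bench; x axis away from the pry bar, z up. The ledge (x = 0 to 35 mm, 22 mm thick) overhangs the foot (x = 35 to 135 mm, 44.5 mm farther down). Levered, the block tips about the foot's far lower edge.
- prop (a joint): Sprung steel U-shaped prop with two upright legs, one each side of the bar, hinged in front of the ledge; value in rad. 0 to 0.05: legs upright, leaning on the ledge's front face. Once the ledge is raised about 12 mm, the spring swings the legs in under it, to the stop at 0.35; the lowered block then rests on them, tipped by about 0.07 rad.
- spare_bar: A spare pry bar of the same shape, lying flat on the bench beside the work, over no fulcrum; to be left alone. Origin and axes as for the pry bar; the top of its grip is 14 mm above the bench.
There are look-alikes about, which are no part of the job. There is more than one size of the die_block; the job needs the larger.

How it is judged:
On the way:
1. the pry bar has levered the block's ledge up (block tipped by more than 0.06 rad, pushed by the bar) (angle between die_block's own z axis and vertical above 0.06 rad and contact force between pry_bar and die_block above 2 N and contact force between the fingers and pry_bar above 1 N), for 0.1 s.
At the end, for the whole second after the job is handed in: The prop stands in under the ledge (prop joint above 0.28 rad), the die block rests on it, still, tipped by 0.05 to 0.10 rad, and the spare bar lies within 20 mm of where it was (value of joint prop above 0.28 rad and angle between die_block's own z axis and vertical between 0.05 and 0.1 rad and linear speed of die_block below 0.01 m/s and distance of spare_bar from where it was at the start of the episode below 0.02 m); the robot touches nothing.
It fails at once if the gripper pushes on the die block (contact force between the fingers and die_block above 2 N).
It fails at once if the spare bar is moved (distance of spare_bar from where it was at the start of the episode above 0.02 m).
It also fails if it takes over 32 s, if anything falls off the work surface, if the arm or the gripper's body presses on something with over 40 N, if the wrist force passes 120 N, or if a joint passes its speed limit or range.

## Robot

A 7-joint arm with a two-finger parallel gripper is mounted at the origin on a cart in front of the work surface, level with it; the furniture and walls round the work are solid. World frame = base frame: x ahead of the robot, y to its left, z up, the work surface at z = 0. Lengths are in m, angles in rad, forces in N, time in s.
With the tool pointing down it reaches from about 0.4 to 0.75 m from the base axis. Payload 19.5 kg.
Tool frame: the origin (TCP) lies midway between the tips of the shut fingers; the grasp point (between the pads) lies 19 mm behind it (env.tcp_to_grasp is the distance from the TCP to the grasp point, in m); z points along the fingers, y is the line along which they close (so a half turn about z gives the same grasp; the last joint's range is limited). The gripper opens to 85 mm and grips with 20 to 120 N. Pads are 22 mm wide; open, the fingers measure 114 mm over their backs; the gripper's body (76 mm by 85 mm) begins 54 mm behind the grasp point. The pads swing forward as they close: fully open they stand 13 mm farther back than shut.
Start: joints at [-1.261, 0.707, -0.028, 1.485, 0.022, 0.951, -0.075], TCP at [0.198, 0.54, 0.231] pointing down, gripper open.
Joint ranges: [-2.71, 2.71], [-0.32, 2.16], [-1.57, 1.52], [0, 2.45], [-1.46, 4.6], [0, 2.02], [-2.83, 2.83]. Speed limits (rad/s): [1.89, 1.89, 2.57, 2.57, 3.01, 3.01, 3.01].

## Interface

Orientations are given as a unit quaternion [x, y, z, w].
In Python, from plant import env, get_image gives the robot as it stands.
- The arm moves only by the shell command python3 -m inch 'ROWS' [FORCE]. ROWS is JSON, a list that holds one entry, the list of rows, each a list of 7 numbers: the shift along the tool's x, y, z in m, then the turn, a rotation vector about the tool's x, y, z in degrees, then the closure, from 0 (fully open) to 1 (shut). A call has 1 to 5 rows; each row is the pose to reach, as a shift and turn from the pose commanded when the call began, along the tool's axes at that moment; what a row does not reach only later rows make up. A row lasts 1/12 s, in which the tool goes at most 41.7 mm and 7.16 degrees, less where a joint would pass 70% of its speed; a pose out of reach is approached as far as the arm can. A call with a gripper value outside its range is refused whole. The fingers move at their own pace and stop on an object; FORCE is the grip in N (left out, the last holds). Time passes only in rows, so rows that repeat a pose let the fingers close. It gives the time, the measured TCP pose, the force, the opening and the grip force at its end, in the units of the state.
- env.sense(): the state, without advancing time (a new reading comes with each control period).
- get_image(name): name is "side" or "top"; returns a dict with "img" (420x560x3 uint8, blue, green, red), "depth" (420x560 float32, m along the optical axis (not along the pixel's ray), 0 where there is no reading), "fx", "fy", "cx", "cy" (pixels), "pose" (4x4, takes a point from camera to world coordinates). Camera axes: x right, y down, z forward; pixel columns grow to the right and rows downward; lengths in m; the calibration is good to about 2 mm. A picture is of the moment at which its call begins.
- env.finish_job(): hands the job in; it is judged then, once.
The state is a dict: "time_s": time; "q": joint angles; "joint_velocities": joint speeds; "joint_torque": joint torques, N m; "tool_pos": TCP position; "ee_rot": TCP orientation; "force": force on the tool from outside, world axes, zero at the start; "torque": the same for the moment, N m; "grip_width": finger opening in m; "gripper_force": force on a finger pad.
Only numpy, scipy, OpenCV 4.12 (cv2) and the standard library are available. Lean on these libraries where they do the work, as an engineer would, in place of code of your own. Each camera call takes 0.05 s, during which the arm holds its last target. There are 200 camera calls.

## Working session

There is one attempt and no reset: what is moved stays moved. The work goes in short steps, Python scripts to look and compute and a shell command to move; the robot and the scene stay as the last step left them, time stands still between calls to the robot, and variables do not carry over. Pictures are saved under pics/ and viewed, at most 10 in all, crops included, and the job is handed in when it is done.

```bash
mkdir -p pics; python3 - <<'E'
from plant import env,get_image
import cv2,numpy as np
for n in("side","top"):
    d=get_image(n);cv2.imwrite(f"pics/{n}0.png",d["img"]);np.savez(f"{n}0.npz",**d)
    print(n,d["fx"],d["cx"],d["cy"],np.round(d["pose"],3).tolist())
s=env.sense();print(s["time_s"],s["tool_pos"],s["ee_rot"],s["force"],s["grip_width"])
E
```

```text
side 444.71423516884994 279.7699780461491 209.41431041259924 [[0.944, -0.182, 0.275, 0.271], [-0.329, -0.546, 0.77, -1.203], [0.01, -0.818, -0.575, 0.679], [0.0, 0.0, 0.0, 1.0]]
top 389.58168341311585 279.5775232213623 207.48145460336357 [[0.005, -0.98, 0.197, 0.36], [-1.0, -0.005, 0.001, -0.43], [0.0, -0.197, -0.98, 0.908], [0.0, 0.0, 0.0, 1.0]]
0.1 [0.1980392  0.5395577  0.23088312] [ 1.74989599e-01  9.84570154e-01 -4.97205021e-04 -7.15948084e-05] [-0.08280776  0.57028662 -0.41906606] 0.08525436100052122
```

View pics/top0.png

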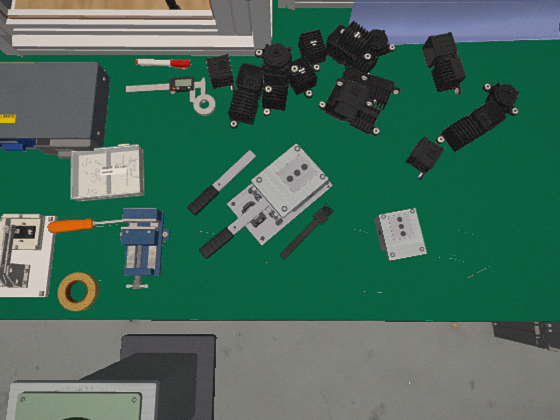

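View pics/side0.png

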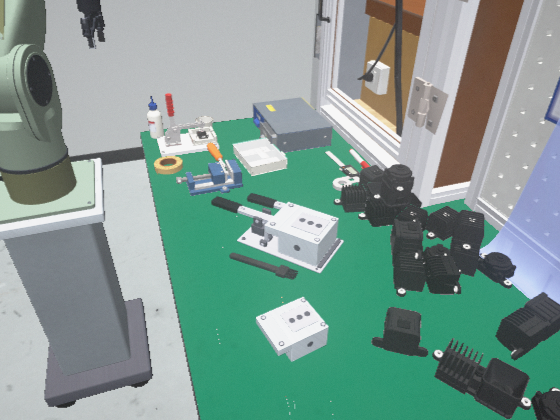

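The top view shows the pry bar's grip at about (217,243), its fulcrum plate at (262,205) and the large die block at (295,175). The spare bar's grip is at (203,200), and the smaller look-alike block at (403,232).

```bash
cat > h.py <<'E'
import numpy as np,cv2
def ray(d,uv,z):
    uv=np.atleast_2d(uv).astype(float);P=d["pose"]
    r=np.c_[(uv[:,0]-d["cx"])/d["fx"],(uv[:,1]-d["cy"])/d["fy"],np.ones(len(uv))]@P[:3,:3].T
    o=P[:3,3];return o+r*((z-o[2])/r[:,2])[:,None]
def pts(d):
    v,u=np.mgrid[:420,:560];Z=d["depth"]
    c=np.stack([(u-d["cx"])/d["fx"]*Z,(v-d["cy"])/d["fy"]*Z,Z],-1)
    return c@d["pose"][:3,:3].T+d["pose"][:3,3]
E
python3 - <<'E'
from h import *
for n,boxes in(("top",dict(pry=(195,225,245,262),spare=(185,180,222,218))),("side",dict(pry=(205,190,243,216)))):
    d=np.load(n+"0.npz");X=pts(d)
    for k,(a,b,c,e) in boxes.items():
        m=np.zeros((420,560),np.uint8);m[b:e,a:c]=(d["img"][b:e,a:c].max(-1)<60)
        nn,l,st,_=cv2.connectedComponentsWithStats(m);i=1+st[1:,4].argmax();m=(l==i)
        v,u=np.nonzero(m);z=0.051 if k=="pry" else .014
        W=ray(d,np.c_[u,v],z);r=cv2.minAreaRect((W[:,:2]*1e3).astype(np.float32))
        print(n,k,st[i],r,"depth z",np.percentile(X[m][:,2],[10,50,90]),np.median(X[m],0), np.round(cv2.boxPoints(r)).tolist())
d=np.load("top0.npz")
cv2.imwrite("pics/crop0.png",cv2.resize(d["img"][130:270,180:345],None,fx=4.2,fy=4.2,interpolation=cv2.INTER_CUBIC))
E
```

```text
top pry [199 227  35  32 412] ((452.2620849609375, -289.4053955078125), (28.56961441040039, 77.76264953613281), 41.38991165161133) depth z [0.04789415 0.05049856 0.05258507] [ 0.45353138 -0.28946431  0.05049856] [[416.0, -270.0], [467.0, -328.0], [489.0, -309.0], [437.0, -251.0]]
top spare [188 185  31  30 386] ((556.7869262695312, -248.03671264648438), (29.146482467651367, 77.97857666015625), 47.02273941040039) depth z [0.01136197 0.01434125 0.0166116 ] [ 0.5569357  -0.24922235  0.01434125] [[518.0, -232.0], [575.0, -285.0], [595.0, -264.0], [538.0, -211.0]]Traceback (most recent call last):
  File "<stdin>", line 6, in <module>
ValueError: attempt to get argmax of an empty sequence
```

```bash
cat >> h.py <<'E'
from scipy.spatial.transform import Rotation as Ro
def go(p,s,yaw=None):
    R=Ro.from_quat(s["ee_rot"]);d=R.inv().apply(np.array(p)-s["tool_pos"])
    print("shift",np.round(d,4),"norm",round(np.linalg.norm(d),3),"tool y az",np.degrees(np.arctan2(*R.as_matrix()[1::-1,1])).round(1),"z",R.as_matrix()[:,2].round(3))
E
python3 - <<'E'
from h import *
from plant import env
d=np.load("top0.npz");X=pts(d);
for y0,y1 in((-.35,-.15),(-.15,0),(0,.15),(.15,.5)):
    m=(X[...,0]>.3)&(X[...,0]<.62)&(X[...,1]>y0)&(X[...,1]<y1)&(d["depth"]>0);print(y0,m.sum(),X[m][:,2].max() if m.any() else 0)
cv2.imwrite("pics/crop0.png",cv2.resize(d["img"][130:270,180:345],None,fx=4.2,fy=4.2,interpolation=cv2.INTER_CUBIC))
s=env.sense();go([.42,.25,.25],s)
E
```

```text
-0.35 11917 0.057313283738037124
-0.15 8966 0.056878604969956226
0 9365 0.07490311495172364
0.15 3563 0.08721451453637141
shift [-0.3081 -0.1954 -0.0189] norm 0.365 tool y az 69.8 z [-0.    -0.001 -1.   ]
```

View pics/crop0.png

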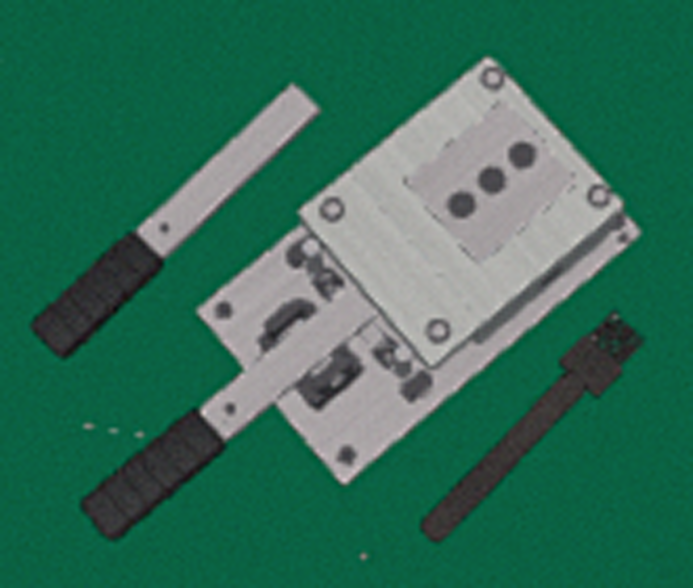

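The crop shows the pry bar lying over the fulcrum with its toe under the large block's ledge, and a prop leg on each side of it. The grip is centred at about (153,475) in the crop, and the route to it is clear at z=0.25.

```bash
python3 -m inch '[[[-0.308,-0.195,-0.019,0,0,0,1],[-0.308,-0.195,-0.019,0,0,0,1],[-0.308,-0.195,-0.019,0,0,0,1],[-0.308,-0.195,-0.019,0,0,0,1],[-0.308,-0.195,-0.019,0,0,0,1]]]' 40
python3 -c "
from h import *;from plant import env
s=env.sense();print(s['time_s'],s['tool_pos']);go([.42,.25,.25],s);go([.48,-.02,.22],s)"
```

```text
time_s: 0.52
tool_pos: [0.3255, 0.3729, 0.2421]
ee_rot: [0.175, 0.985, -0.0, -0.0]
force: [2.2, 0.7, 0.4]
grip_width: 0.0256
gripper_force: 0.0
0.5167 [0.32549657 0.3729282  0.24213751]
shift [-0.131  -0.0829 -0.0078] norm 0.155 tool y az 69.9 z [-0. -0. -1.]
shift [-0.2803 -0.3157  0.0223] norm 0.423 tool y az 69.9 z [-0. -0. -1.]
```

```bash
python3 -m inch '[[[-0.28,-0.316,0.02,0,0,7,1],[-0.28,-0.316,0.02,0,0,14,1],[-0.28,-0.316,0.02,0,0,21,1],[-0.28,-0.316,0.02,0,0,28,1],[-0.28,-0.316,0.02,0,0,28.5,1]]]'
python3 -c "
from h import *;from plant import env
s=env.sense();print(s['time_s'],s['tool_pos']);go([.48,-.02,.22],s);go([.4525,-.2895,.12],s)"
```

```text
time_s: 0.93
tool_pos: [0.4008, 0.1791, 0.2322]
ee_rot: [0.416, 0.91, -0.0, 0.0]
force: [1.3, 1.2, 0.4]
grip_width: -0.0001
gripper_force: 0.0
0.9333 [0.40082683 0.17911618 0.23219228]
shift [-0.2023 -0.0705  0.0122] norm 0.215 tool y az 40.9 z [-0. -0. -1.]
shift [-0.3881 -0.2677  0.1123] norm 0.485 tool y az 40.9 z [-0. -0. -1.]
```

```bash
R='[[[-0.388,-0.268,0.112,0,0,0,1],[-0.388,-0.268,0.112,0,0,0,1]]]'; python3 -m inch '[[[-0.388,-0.268,0.112,0,0,0,1],[-0.388,-0.268,0.112,0,0,0,1],[-0.388,-0.268,0.112,0,0,0,1],[-0.388,-0.268,0.112,0,0,0,1],[-0.388,-0.268,0.112,0,0,0,1]]]'
python3 -c "
from h import *;from plant import env
s=env.sense();print(s['time_s'],s['tool_pos']);go([.4525,-.2895,.12],s)"
```

```text
time_s: 1.35
tool_pos: [0.4241, -0.0222, 0.1837]
ee_rot: [0.412, 0.911, 0.0, -0.0]
force: [1.6, 1.0, 0.1]
grip_width: 0.0002
gripper_force: 0.0
1.35 [ 0.4240803  -0.0222365   0.18366424]
shift [-0.2194 -0.1553  0.0636] norm 0.276 tool y az 41.4 z [-0.  0. -1.]
```

```bash
python3 -m inch '[[[-0.219,-0.155,0.064,0,0,0,1],[-0.219,-0.155,0.064,0,0,0,1],[-0.219,-0.155,0.064,0,0,0,1],[-0.219,-0.155,0.064,0,0,0,1],[-0.219,-0.155,0.064,0,0,0,1]]]'
python3 -c "
from h import *;from plant import env
s=env.sense();print(s['time_s'],s['tool_pos']);go([.4525,-.2895,.1],s)"
```

```text
time_s: 1.77
tool_pos: [0.4453, -0.224, 0.1352]
ee_rot: [0.412, 0.911, 0.0, -0.0]
force: [0.8, 0.8, 0.6]
grip_width: -0.0
gripper_force: 0.0
1.7667 [ 0.44533613 -0.22403211  0.13519393]
shift [-0.0539 -0.0378  0.0352] norm 0.075 tool y az 41.3 z [-0.  0. -1.]
```

```bash
python3 -m inch '[[[-0.054,-0.038,0.035,0,0,0,1],[-0.054,-0.038,0.035,0,0,0,1],[-0.054,-0.038,0.035,0,0,0,1],[-0.054,-0.038,0.035,0,0,0,1],[-0.054,-0.038,0.035,0,0,0,1]]]'
python3 -c "
from h import *;from plant import env,get_image
s=env.sense();print(s['time_s'],s['tool_pos'],s['force']);go([.4525,-.2895,.055],s)
a=get_image('top')['img'];b=get_image('side')['img']
f=lambda i:cv2.resize(i,(396,594),interpolation=cv2.INTER_CUBIC)
cv2.imwrite('pics/c1.png',np.hstack([cv2.resize(a[130:280,170:320],(400,400)),cv2.resize(b[140:290,190:340],(400,400))]))"
```

```text
time_s: 2.18
tool_pos: [0.4529, -0.2868, 0.1008]
ee_rot: [0.412, 0.911, 0.0, -0.0]
force: [-0.0, 0.2, 1.2]
grip_width: 0.0002
gripper_force: 0.0
2.1833 [ 0.45285702 -0.28684367  0.1008061 ] [-0.0430565   0.24394323  1.180159  ]
shift [-0.0018 -0.002   0.0458] norm 0.046 tool y az 41.4 z [-0.     0.001 -1.   ]
```

View pics/c1.png

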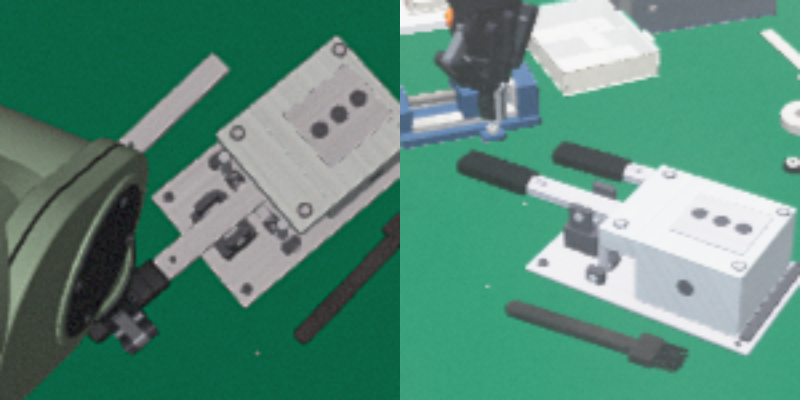

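The side crop shows the shut finger tips at about (490,118), directly above the pry bar's grip at (500,172). I'll lower them straight down.

```bash
python3 -m inch '[[[0,0,0.02,0,0,0,1],[0,0,0.035,0,0,0,1],[0,0,0.043,0,0,0,1],[0,0,0.047,0,0,0,1],[0,0,0.05,0,0,0,1]]]'
```

```text
time_s: 2.7
tool_pos: [0.4531, -0.2872, 0.051]
ee_rot: [0.412, 0.911, -0.0, 0.0]
force: [-0.9, 0.8, 0.7]
grip_width: -0.0003
gripper_force: 0.0
```

```bash
python3 -m inch '[[[0,0,0.002,0,0,0,1],[0,0,0.004,0,0,0,1],[0,0,0.006,0,0,0,1],[0,0,0.008,0,0,0,1],[0,0,0.01,0,0,0,1]]]'
```

```text
time_s: 3.12
tool_pos: [0.4529, -0.287, 0.042]
ee_rot: [0.412, 0.911, 0.0, 0.0]
force: [-6.3, 6.9, 18.7]
grip_width: 0.0
gripper_force: 9.3
```

```bash
python3 -m inch '[[[0,0,0.002,0,0,0,1],[0,0,0.004,0,0,0,1],[0,0,0.006,0,0,0,1],[0,0,0.008,0,0,0,1],[0,0,0.01,0,0,0,1]]]'
```

```text
time_s: 3.53
tool_pos: [0.453, -0.2871, 0.032]
ee_rot: [0.412, 0.911, 0.0, 0.0]
force: [-3.7, 5.0, 16.5]
grip_width: -0.0002
gripper_force: 8.9
```

```bash
python3 -m inch '[[[0,0,0.001,0,0,0,1],[0,0,0.002,0,0,0,1],[0,0,0.003,0,0,0,1],[0,0,0.004,0,0,0,1],[0,0,0.004,0,0,0,1]]]'
python3 -c "
from h import *;from plant import env,get_image
b=get_image('side')['img'];a=get_image('top')['img'];print(env.sense()['force'])
cv2.imwrite('pics/c2.png',np.hstack([cv2.resize(a[130:280,170:320],(300,300)),cv2.resize(b[175:275,210:310],(500,500))[:300],]) if 0 else cv2.resize(b[175:250,210:310],(800,600),interpolation=cv2.INTER_CUBIC))"
```

```text
time_s: 3.95
tool_pos: [0.4532, -0.2874, 0.028]
ee_rot: [0.412, 0.911, -0.0, 0.0]
force: [-3.4, 4.5, 16.2]
grip_width: -0.0002
gripper_force: 8.3
[-3.26247116  3.8009569  14.54493305]
```

View pics/c2.png

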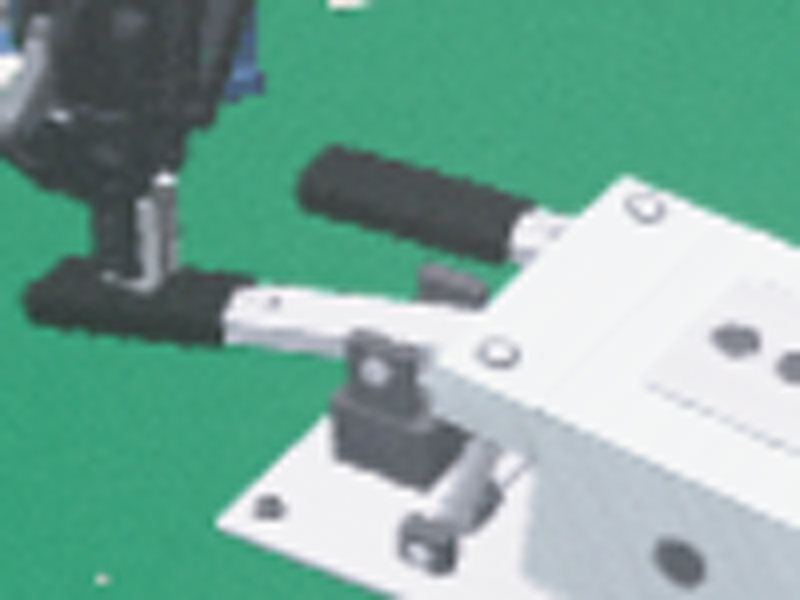

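The prop leg (crop 470,480) now leans in under the ledge, and the bar is pressed 23 mm down. I'll press 2 mm more, then release gently.

```bash
python3 -m inch '[[[0,0,0.001,0,0,0,1],[0,0,0.002,0,0,0,1],[0,0,0.002,0,0,0,1],[0,0,0.001,0,0,0,1],[0,0,-0.001,0,0,0,1]]]'
```

```text
time_s: 4.47
tool_pos: [0.453, -0.2872, 0.0287]
ee_rot: [0.412, 0.911, 0.0, 0.0]
force: [-2.6, 3.6, 3.5]
grip_width: 0.0001
gripper_force: 2.2
```

```bash
python3 -m inch '[[[0,0,-0.002,0,0,0,1],[0,0,-0.004,0,0,0,1],[0,0,-0.006,0,0,0,1],[0,0,-0.008,0,0,0,1],[0,0,-0.01,0,0,0,1]]]'
```

```text
time_s: 4.88
tool_pos: [0.4532, -0.2878, 0.0381]
ee_rot: [0.412, 0.911, -0.0, 0.0]
force: [0.0, 0.3, -0.1]
grip_width: 0.0
gripper_force: 0.0
```

```bash
python3 -m inch '[[[0,0,-0.004,0,0,0,1],[0,0,-0.012,0,0,0,1],[0,0,-0.025,0,0,0,1],[0,0,-0.045,0,0,0,1],[0,0,-0.07,0,0,0,1]]]'
python3 -m inch '[[[0,0,-0.02,0,0,0,1],[0,0,-0.02,0,0,0,1],[0,0,-0.02,0,0,0,1],[0,0,-0.02,0,0,0,1],[0,0,-0.02,0,0,0,1]]]'
python3 -c "
from h import *;from plant import env,get_image
D=get_image('side');b=D['img'];T=get_image('top');X=pts(T)
np.savez('top1.npz',**T)
v,u=np.mgrid[:420,:560];
X0=pts(np.load('top0.npz'))
for n,Y in(('before',X0),('after',X)):
    m=(u>275)&(u<312)&(v>158)&(v<192)
    P=Y[m];c,*_=np.linalg.lstsq(np.c_[P[:,:2],np.ones(len(P))],P[:,2],rcond=None);print(n,'slope',np.hypot(c[0],c[1]))
cv2.imwrite('pics/c3.png',cv2.resize(b[175:250,210:310],(800,600),interpolation=cv2.INTER_CUBIC))"
```

```text
time_s: 5.3
tool_pos: [0.4525, -0.2874, 0.1084]
ee_rot: [0.412, 0.911, -0.0, -0.001]
force: [-0.5, 0.2, -0.1]
grip_width: -0.0001
gripper_force: 0.0
time_s: 5.72
tool_pos: [0.4526, -0.2874, 0.1273]
ee_rot: [0.412, 0.911, -0.0, -0.0]
force: [0.5, -0.4, -0.2]
grip_width: -0.0001
gripper_force: 0.0
before slope 0.9982472704288009
after slope 1.3323768497747515
```

View pics/c3.png

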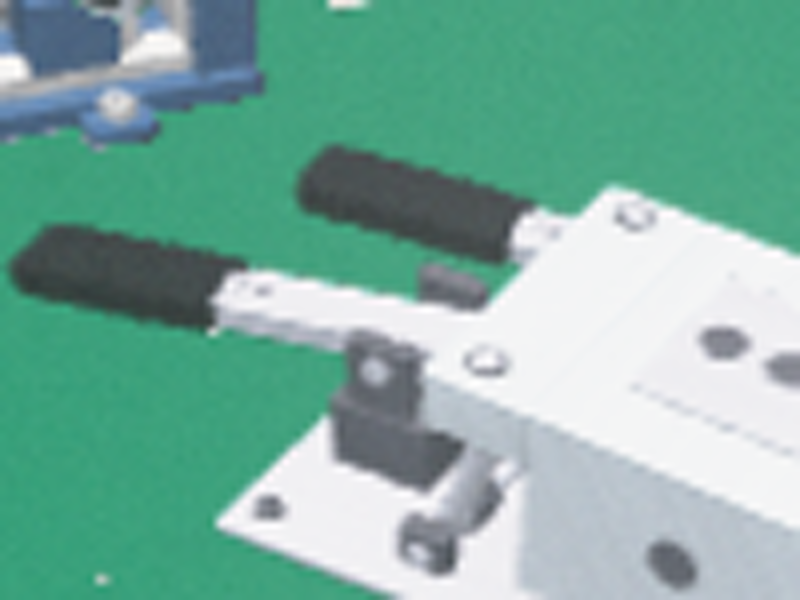

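The block stays up with the prop leg under its ledge (480,480), and the gripper is clear. The slope fit picked up invalid depths, so I'll redo it with those removed.

```bash
python3 -c "
from h import *
v,u=np.mgrid[:420,:560]
for n in('top0.npz','top1.npz'):
    d=np.load(n);Y=pts(d);m=(u>275)&(u<312)&(v>160)&(v<192)&(d['depth']>0)&(Y[...,2]>.06)&(Y[...,2]<.11)
    P=Y[m];P=P[abs(P[:,2]-np.median(P[:,2]))<.012];c,*_=np.linalg.lstsq(np.c_[P[:,:2],np.ones(len(P))],P[:,2],rcond=None);print(n,len(P),c,np.hypot(c[0],c[1]),np.median(P[:,2]))
"
```

```text
top0.npz 1112 [ 0.01953557 -0.0199293   0.05408314] 0.027907261868244812 0.0751853765030609
top1.npz 1108 [-0.0302035   0.04434325  0.11681722] 0.053652353013268164 0.07846959763126404
```

```bash
python3 -c "
from plant import env
print(env.finish_job())"
```

```text
the job is handed in; nothing more can be done
None
```

I levered up the die block with the pry bar until the prop swung in under its ledge. The block stays propped at about 0.08 rad by depth image, the spare bar was not touched, and I handed the job in at about 6 s; no verdict was returned.

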